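# Seat a bamboo section in the V-stop and latch it

### The job

Slide the short, thick bamboo section along the jig board, without lifting it off the board, fully home into the V-shaped stop so that it rests centred against both faces. Only then swing the wooden turn-button all the way shut behind it and let go, leaving the section still seated and standing. Leave the other things on the bench where they are.

Things in the scene. Friction and masses are not known exactly. Their poses are not given: they have to be found in the camera images.
- blank_center (a point): centre (half-way up) of the bamboo section: a solid-ended round cylinder, 60 mm in diameter, 50 mm tall, about 90 g (70 to 140 %), loose, standing upright on the jig board. The shallow hollow in its top is only 5 mm deep.
- jig: fixed jig: a plywood board 250 mm along its x (-105 to +145 mm) by 360 mm along its y (-180 to +180 mm), 18 mm thick, carrying a V-shaped stop and a turn-button. Origin on the bench surface under the board; z up; board top at z = 18 mm. The bamboo section starts on the board on the -y side of the V's mouth, up to 30 mm to either side of x = 0.
- seat (a point): fixed point of the jig (x 0, y +90, z 43 mm in the jig's frame): where the centre of the bamboo section lies when it touches both faces of the V; axes as the jig.
- latch (a joint): turn-button's angle, rad: 0 = shut, against its stop: the bar lies along the jig's -x from the pivot, across behind the seated section and 2 mm clear of it. Grows counter-clockwise seen from above as it opens; 1.57 = bar points to the jig's -y. Range 0 to 1.95; starts open, at 1.5 to 1.8. Stays where it is left (friction 0.06 N m).
- latch_pivot (a point): fixed point on the upright pivot axis of the turn-button, at x +85, y +47, z 32 mm in the jig's frame. The turn-button is a wooden bar 22 mm wide and 24 mm tall (z 20 to 44 mm), reaching 126 mm from the pivot, with an upright knob.
- latch_knob (a point): middle of the turn-button's upright round knob, 18 mm in diameter, 34 mm tall (z 44 to 78 mm), 115 mm from the pivot; moves with the turn-button.
- file: bystander: flat file with a wooden handle, 280 mm long, 22 mm high, lying on the bench along its own x; origin on the bench.
- jar: bystander: closed amber jar, 60 mm in diameter, 75 mm tall; origin at the centre of its underside.
- offcut: bystander: slim bamboo offcut, 36 mm in diameter, 60 mm tall, standing on the bench beside the jig; origin at the centre of its underside.
- v_corner (a point): inner corner of the V-stop, at x 0, y +132, z 43 mm in the jig's frame: two wooden battens meeting at 90 degrees, 50 mm tall (tops at z = 68 mm), 22 mm thick, each inner face 65 mm long. The V is symmetric about the jig's x = 0 and opens to the jig's -y; its mouth is at y = +86 mm, 92 mm wide. Parts are pushed in along the jig's +y.
Things that resemble listed ones, but are neither listed nor needed, are in the scene too. Leave any pink or turquoise look-alike of the part that bears blank_center alone.

How it is judged:
By the outcome, as a careful person would: the job done as asked, in the order asked, and still so for the second after the job is handed in, with the robot touching nothing.
It also fails if it takes over 64 s, if anything falls off the work surface, if the arm or the gripper's body presses on something with over 40 N, if the wrist force passes 120 N, or if a joint passes its speed limit or range.

### The arm

A 6-joint arm with a two-finger parallel gripper is mounted at the origin on the work surface. World frame = base frame: x ahead of the robot, y to its left, z up, the work surface at z = 0. Lengths are in m, angles in rad, forces in N, time in s.
With the tool pointing down it reaches from about 0.375 to 0.9 m from the base axis. Payload 3.1 kg.
Tool frame: the origin (TCP) lies midway between the tips of the shut fingers; the grasp point (between the pads) lies pinch_z behind it (pinch_z is the distance from the TCP to the grasp point, in m); y points along the fingers, z is the direction in which the jaws open and shut, and the axes are right-handed (so a half turn about y gives the same grasp; the last joint's range is limited). The gripper opens to 87 mm and grips with 3 to 60 N. Pads are 19 mm wide; open, the fingers measure 117 mm over their backs; the gripper's body (75 mm by 190 mm) begins 51 mm behind the grasp point.
Start: joints at [-1.484, 0.527, 1.433, -0, 1.181, -0.178], TCP at [0.164, -0.603, 0.223] pointing down, gripper open.
Joint ranges: [-3.08, 3.08], [-0.75, 2.2], [0.22, 2.44], [-1.43, 4.57], [0, 2.65], [-2.85, 2.85]. Speed limits (rad/s): [2.79, 2.79, 3.14, 3.14, 3.14, 3.14].

### API

Orientations are given as a unit quaternion [x, y, z, w].
In Python, from rig import get_obs, camera, hand_in, pinch_z gives the robot as it stands. The module is installed in compiled form; this text tells all that it offers.
- The arm moves only by the tool arm_command, never from a script. Its argument "plan" is a list of rows, each a list of 2 entries, a list of its own where there are three numbers: the shift along the world's x, y, z in units of 25 mm (1.0 is 25 mm), then the turn about the world's z in units of 5 degrees (1.0 is 5 degrees). A call has 1 to 5 rows; each row is the pose to reach, as a shift and turn from the pose commanded when the call began; what a row does not reach only later rows make up. A row lasts 1/10 s, in which the tool goes at most 50 mm and 8.59 degrees, less where a joint would pass 70% of its speed; a pose out of reach is approached as far as the arm can. A call with a gripper value outside its range is refused whole. "fingers" is the opening, from -1 (shut) to 1 (fully open), set as the call begins (left out, the last holds). The fingers move at their own pace and stop on an object; "force" is the grip in N (left out, the last holds). Time passes only in rows, so rows that repeat a pose let the fingers close. It gives the time, the measured TCP pose, the force and the opening at its end, in the units of the state.
- get_obs(): the state, without advancing time (a new reading comes with each control period).
- camera(name): name is "side" or "top" or "wrist"; returns a dict with "pixels" (420x560x3 uint8, red, green, blue), "camera_matrix" (3x3 intrinsics, pixels), "R" (3x3) and "t" (3): a world point X has camera coordinates R X + t. Camera axes: x right, y down, z forward; pixel columns grow to the right and rows downward; lengths in m; the calibration is good to about 2 mm. The wrist camera is an equidistant fisheye: a pixel r from the principal point sees the ray r / f radians off the axis. A picture is of the moment at which its call begins. There is no depth.
- hand_in(): hands the job in, once; it reports no verdict.
The state is a dict: "time": time; "q": joint angles; "joint_velocities": joint speeds; "joint_torque": joint torques, N m; "position": TCP position; "tool_rot": TCP orientation; "ft_force": force on the tool from outside, world axes, zero at the start; "moment": the same for the moment, N m; "grip_width": finger opening in m.
Only numpy, scipy, OpenCV 4.12 (cv2) and the standard library are available. Lean on these libraries where they do the work, as an engineer would, in place of code of your own. Each camera call takes 0.05 s, during which the arm holds its last target.

## Working session

There is one attempt and no reset: what is moved stays moved. The work goes in short steps, Python scripts to look and compute and a tool call to move; the robot and the scene stay as the last step left them, time stands still between calls to the robot, and variables do not carry over. Pictures are saved under pics/ and viewed, and the job is handed in when it is done.

Besides the shell and the picture viewer there is one more tool, called after "Request:" as name(argument=value, ...), one argument or row to a line, values as JSON. arm_command: Moves the arm, as the interface text tells. Its arguments: {"type":"object","properties":{"plan":{"type":"array"},"fingers":{"type":"number"},"force":{"type":"number"}},"required":["plan"]}

```bash
mkdir -p pics
cat > h.py <<'E'
import numpy as np,cv2
from rig import get_obs,camera,hand_in,pinch_z
def shot(n,f):
    c=camera(n); cv2.imwrite(f'pics/{f}.png',cv2.cvtColor(c['pixels'],cv2.COLOR_RGB2BGR)); np.savez(f'pics/{f}.npz',**c); return c
def load(f): return dict(np.load(f'pics/{f}.npz'))
def plane(c,uv,z):
    K,R,t=c['camera_matrix'],c['R'],c['t']
    d=R.T@np.linalg.solve(K,[uv[0],uv[1],1.]); o=-R.T@t
    return o+d*(z-o[2])/d[2]
def proj(c,X):
    p=c['camera_matrix']@(c['R']@np.array(X,float)+c['t']); return p[:2]/p[2]
E
python3 - <<'E'
from h import *
for n in('top','side','wrist'):
    c=shot(n,n+'0'); print(n,c['camera_matrix'].round(1).tolist(),(-c['R'].T@c['t']).round(3),c['R'].round(2).tolist())
o=get_obs(); print({k:np.round(v,3) for k,v in o.items()},pinch_z if not callable(pinch_z) else pinch_z())
E
```

```text
top [[544.6, 0.0, 283.0], [0.0, 544.6, 217.0], [0.0, 0.0, 1.0]] [0.235 0.022 1.677] [[0.03, -1.0, 0.02], [-0.99, -0.03, -0.16], [0.16, -0.02, -0.99]]
side [[458.7, 0.0, 281.5], [0.0, 458.7, 210.4], [0.0, 0.0, 1.0]] [0.127 1.176 0.84 ] [[-0.94, -0.33, 0.02], [-0.19, 0.5, -0.84], [0.27, -0.8, -0.54]]
wrist [[325.2, 0.0, 280.2], [0.0, 325.2, 206.6], [0.0, 0.0, 1.0]] [ 0.231 -0.584  0.384] [[0.26, -0.97, -0.0], [-0.93, -0.25, 0.25], [-0.25, -0.07, -0.97]]
{'time': np.float64(0.15), 'q': array([-1.483,  0.528,  1.434,  0.   ,  1.181, -0.179]), 'joint_velocities': array([-0.001, -0.002, -0.002,  0.   , -0.001, -0.   ]), 'joint_torque': array([ 1.0000e-03, -4.4043e+01, -1.7684e+01,  6.3000e-02,  5.5000e-02,
       -0.0000e+00]), 'position': array([ 0.164, -0.602,  0.222]), 'tool_rot': array([-0.094,  0.701, -0.7  ,  0.094]), 'ft_force': array([ 0.208, -0.282, -0.079]), 'moment': array([-0.002,  0.012, -0.006]), 'grip_width': np.float64(0.087)} 0.0187
```

View pics/top0.png

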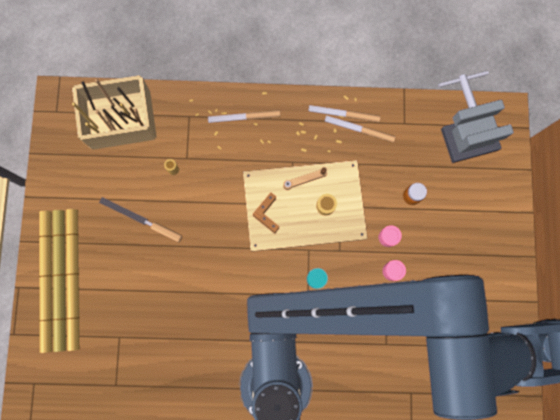

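View pics/side0.png

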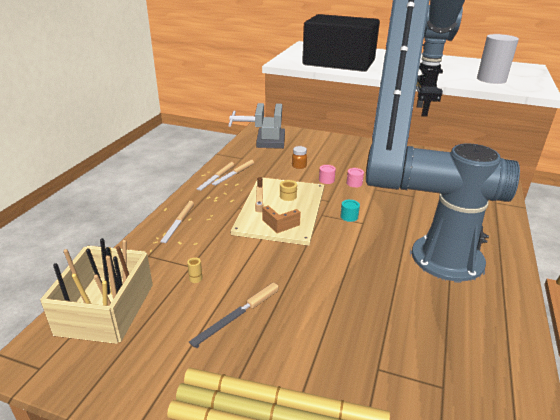

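The top view shows the jig board at about (305,205), with its V on the left near (265,213). The latch pivot is near (288,184) and the knob near (323,171). Candidates for the section:
- The bamboo cylinder on the board at (327,205).
- The pink look-alikes at (391,236) and (395,270), and the turquoise one at (317,278), all on the bench.
- The slim offcut at (171,166).

Only the one on the board is bamboo-coloured, short and thick. Next I'll enlarge it and measure.

Run:
```python
from h import *
c=load('top0'); im=cv2.cvtColor(c['pixels'],cv2.COLOR_RGB2BGR)
cr=im[150:260,235:375]; cv2.imwrite('pics/crop0.png',cv2.resize(cr,None,fx=5.5,fy=5.4,interpolation=cv2.INTER_CUBIC))
hsv=cv2.cvtColor(im,cv2.COLOR_BGR2HSV)
for p in [(300,235),(350,190),(315,205),(327,205),(327,212),(310,177),(323,171),(265,205),(288,184),(335,205)]: print(p,hsv[p[1],p[0]])
```

```text
(300, 235) [ 19  88 228]
(350, 190) [ 22  79 242]
(315, 205) [ 21  91 236]
(327, 205) [ 17 150 167]
(327, 212) [ 19 131 222]
(310, 177) [ 15 113 221]
(323, 171) [ 11 136 118]
(265, 205) [ 13 149 181]
(288, 184) [135  15 137]
(335, 205) [ 20 129 231]
```

View pics/crop0.png

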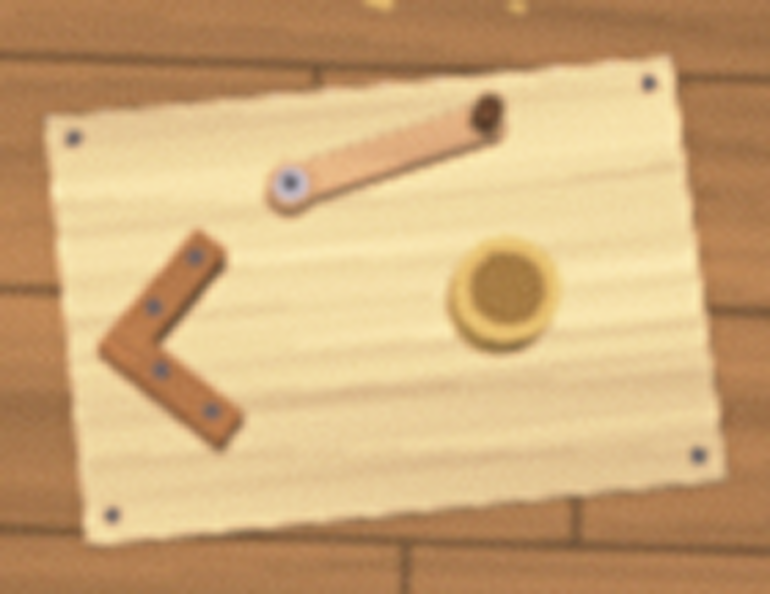

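The crop confirms it: a bamboo-coloured, shallow-topped thick cylinder on the board, at crop (503,290). The V's two battens, the pivot bolt and the knob are all visible.

```bash
cat >> h.py <<'E'
def jigpose(c):
    im=cv2.cvtColor(c['pixels'],cv2.COLOR_RGB2HSV)
    m=cv2.inRange(im,(14,40,195),(28,140,255)); m=cv2.morphologyEx(m,cv2.MORPH_OPEN,np.ones((3,3)))
    m=cv2.morphologyEx(m,cv2.MORPH_CLOSE,np.ones((9,9)))
    cs,_=cv2.findContours(m,cv2.RETR_EXTERNAL,cv2.CHAIN_APPROX_NONE)
    k=[x for x in cs if cv2.pointPolygonTest(x,(300,225),False)>0][0]
    P=np.array([plane(c,p[0],.018)[:2] for p in k],np.float32)
    return cv2.minAreaRect(P*1000),k
E
python3 - <<'E'
from h import *
c=load('top0'); r,k=jigpose(c); print(r, cv2.boxPoints(r).round(1).tolist())
(cx,cy),(w,h),a=r
print(cv2.boundingRect(k))
im=cv2.cvtColor(c['pixels'],cv2.COLOR_RGB2HSV)
B=cv2.boxPoints(r)/1000
# axes: long side -> jig y (~ +world y)
e=[(B[(i+1)%4]-B[i]) for i in range(4)]
ly=max(e,key=lambda v:(v[1]>0)*np.linalg.norm(v)); th=np.arctan2(-ly[0],ly[1]); print('yaw deg',np.degrees(th))
Rj=np.array([[np.cos(th),-np.sin(th)],[np.sin(th),np.cos(th)]])
o=np.array([cx,cy])/1000-Rj@[.02,0]; print('origin',o)
J=lambda x,y,z:np.r_[o+Rj@[x,y],z]
print('pivot px',proj(c,J(.085,.047,.044)),'corner top',proj(c,J(0,.132,.068)),'seat',J(0,.09,.043))
def tojig(u,v,z):
    p=plane(c,(u,v),z); return (Rj.T@(p[:2]-o)*1000).round(1)
# crop->full: x/5.5+235-.4
f=lambda x,y:((x+.5)/5.5-.5+235,(y+.5)/5.4-.5+150)
print('pivot',tojig(*f(291,184),.046),'vcorner',tojig(*f(158,343),.068),'knob',tojig(*f(488,108),.078))
print('screws',[tojig(*f(*p),.018) for p in((73,138),(649,83),(698,456),(112,515))])
m=cv2.inRange(im,(15,115,190),(30,255,255)); m[:,:300]=0;m[:,350:]=0;m[:190]=0;m[:230-0][225:]=0
cs,_=cv2.findContours(m,cv2.RETR_EXTERNAL,cv2.CHAIN_APPROX_NONE)
for q in cs:
    if cv2.contourArea(q)>20: print(cv2.boundingRect(q),cv2.minEnclosingCircle(q),cv2.contourArea(q))
print('hollow ctr jig',tojig(*f(510,286),.063), 'rim',tojig(*f(505,285),.068))
E
```

```text
((547.3367919921875, -73.09300231933594), (251.54087829589844, 364.81988525390625), 7.757380485534668) [[398.1000061035156, 90.69999694824219], [447.29998779296875, -270.79998779296875], [696.5999755859375, -236.89999389648438], [647.2999877929688, 124.5999984741211]]
(243, 160, 124, 91)
yaw deg 7.7573876
origin [ 0.52751982 -0.07579258]
pivot px [286.76848025 183.75704564] corner top [261.90217868 212.39975681] seat [0.51537174 0.01338379 0.043     ]
pivot [84.6 44.8] vcorner [ -2.6 128. ] knob [109.7 -65.9]
screws [array([130.5, 163.5]), array([ 129.7, -167.1]), array([ -90.5, -166.5]), array([-89.7, 163.2])]
(316, 194, 21, 19) ((325.8057861328125, 203.45040893554688), 10.428566932678223) 269.0
hollow ctr jig [ 10.4 -67.6] rim [ 10.4 -64.4]
```

```bash
cat >> h.py <<'E'
from scipy.spatial.transform import Rotation as Ro
TH=np.radians(7.76); RJ=np.array([[np.cos(TH),-np.sin(TH)],[np.sin(TH),np.cos(TH)]]); OJ=np.array([.5275,-.0778])
def J(x,y,z=0): return np.r_[OJ+RJ@np.array([x,y])/1000,z/1000]
def toj(p): return (RJ.T@(np.array(p)[:2]-OJ)*1000).round(1)
def go(x,y,z,jaw=0):
    "units to move TCP to jig x,y,z(mm), jaw axis at jaw deg from jig x"
    o=get_obs(); M=Ro.from_quat(o['tool_rot']).as_matrix(); a=np.degrees(np.arctan2(M[1,2],M[0,2])); d=(J(x,y,z)-o['position'])/.025
    t=(jaw+7.76-a+90)%180-90
    print('now jig',toj(o['position']),o['position'].round(4),'jaw ang jig',round((a-7.76),1),'shift',d.round(2),'turn',round(t/5,2),'grip',round(float(o['grip_width']),4),'F',o['ft_force'].round(1),'t',round(float(o['time']),2))
E
python3 - <<'E'
from h import *
c=load('top0')
print('jig rim ctr',toj(plane(c,(325.8,203.4),.068)),toj(plane(c,(326.5,202.2),.068)))
M=Ro.from_quat(get_obs()['tool_rot']).as_matrix();print(M.round(2).tolist())
go(10,-117,150)
s=load('side0'); im=s['pixels']; im=cv2.cvtColor(im,cv2.COLOR_RGB2BGR)[165:250,225:335]
cv2.imwrite('pics/crops.png',cv2.resize(im,None,fx=7,fy=7,interpolation=cv2.INTER_CUBIC))
print('side proj of blank top',proj(s,J(10,-62,68)),proj(s,J(10,-62,18)))
E
```

```text
jig rim ctr [  7.7 -60.2] [ 11.2 -62.7]
[[-0.96, -0.0, 0.26], [-0.26, 0.0, -0.96], [-0.0, -1.0, -0.0]]
now jig [-430.8 -470.8] [ 0.1642 -0.6025  0.2218] jaw ang jig -82.5 shift [15.56 16.4  -2.87] turn 16.51 grip 0.0871 F [ 0.2 -0.3 -0.1] t 0.15
side proj of blank top [288.07126863 184.08762581] [287.6989095  196.57699172]
```

View pics/crops.png

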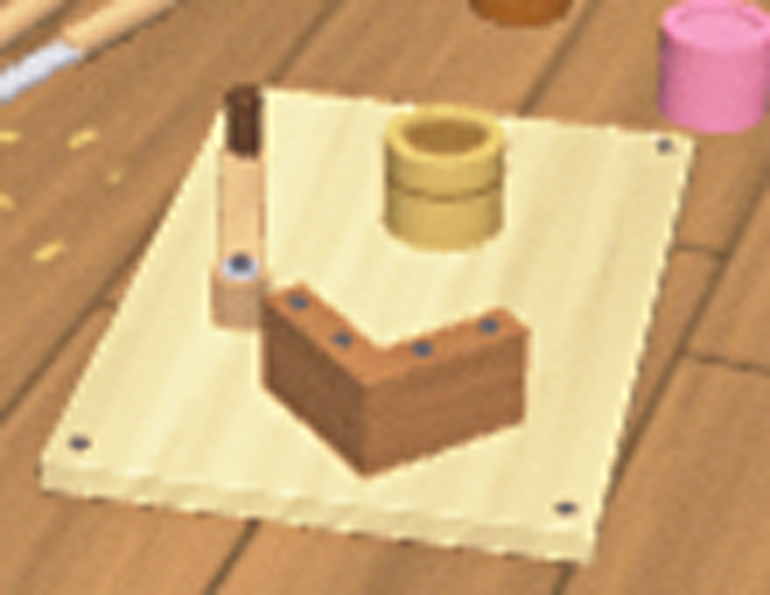

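The side view agrees: the section's top centre is at about (288.6,184.0), and I predicted (288.1,184.1). So the section is at jig (10,-62). I'm going to a hover point on its -y side.

Request:
arm_command(
  plan=[
    [[1.4,1.4,0],1.6],
    [[2.8,2.8,0],3.2],
    [[4.2,4.2,0],4.8],
    [[5.6,5.6,0],6.4],
    [[7,7,0],8],
  ],
  fingers=-0.08,
  force=10,
)

```text
time: 0.65
position: [0.3402, -0.4264, 0.2223]
tool_rot: [-0.329, 0.626, -0.626, 0.329]
ft_force: [0.6, -0.2, 0.0]
grip_width: 0.055
```

Request:
arm_command(
  plan=[
    [[1.4,1.4,0],1.6],
    [[2.8,2.8,0],3.2],
    [[4.2,4.2,0],4.8],
    [[5.6,5.6,0],6.4],
    [[7,7,0],8],
  ],
)

```text
time: 1.15
position: [0.5153, -0.2513, 0.2224]
tool_rot: [0.524, -0.475, 0.475, -0.524]
ft_force: [1.3, -0.4, -1.0]
grip_width: 0.0402
```

```bash
python3 -c "
from h import *
go(10,-117,150)"
```

```text
now jig [ -35.5 -170.2] [ 0.5153 -0.2513  0.2224] jaw ang jig -2.2 shift [ 1.52  2.36 -2.9 ] turn 0.44 grip 0.0402 F [ 1.3 -0.4 -1. ] t 1.15
```

Request:
arm_command(
  plan=[
    [[0.8,1.2,-1.5],0.2],
    [[1.5,2.35,-3],0.45],
    [[1.5,2.35,-4.5],0.45],
    [[1.5,2.35,-6],0.45],
    [[1.5,2.35,-6],0.45],
  ],
)

```text
time: 1.65
position: [0.548, -0.1916, 0.0675]
tool_rot: [0.533, -0.47, 0.462, -0.531]
ft_force: [-0.4, -0.2, 0.1]
grip_width: 0.0399
```

```bash
python3 -c "
from h import *
go(10,-117,30)
shot('wrist','w1');shot('side','s1')"
```

```text
now jig [   4.9 -115.5] [ 0.548  -0.1916  0.0675] jaw ang jig -0.2 shift [ 0.21 -0.03 -1.5 ] turn 0.05 grip 0.0399 F [-0.4 -0.2  0.1] t 1.65
```

View pics/w1.png

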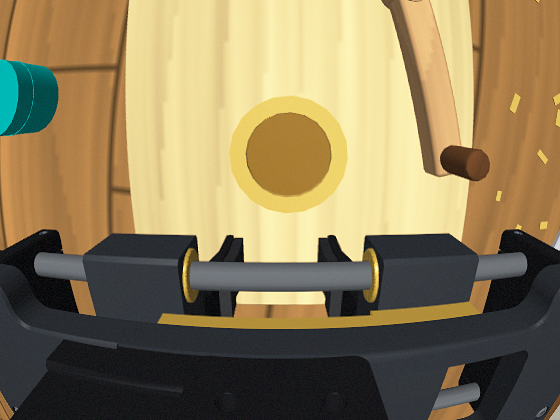

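View pics/s1.png

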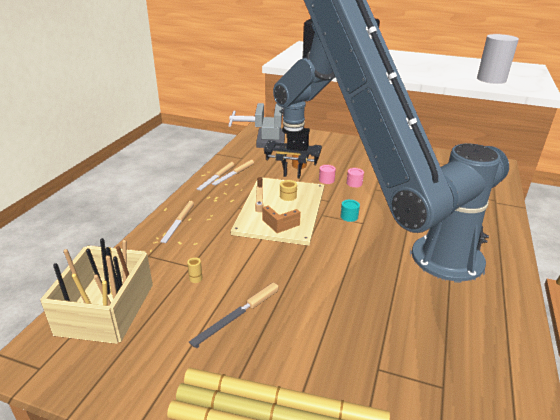

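The wrist view shows the section rim centred at (289,154), the knob at (475,163), and the fingers spread evenly at about (228,265) and (338,265). I'll cast fisheye rays onto the known heights as a check.

```bash
cat >> h.py <<'E'
def fplane(c,uv,z):
    K,R,t=c['camera_matrix'],c['R'],c['t']; x=(uv[0]-K[0,2])/K[0,0]; y=(uv[1]-K[1,2])/K[1,1]; r=np.hypot(x,y)
    d=R.T@(np.array([x/r*np.sin(r),y/r*np.sin(r),np.cos(r)])if r>0 else np.array([0,0,1.])); o=-R.T@t
    return o+d*(z-o[2])/d[2]
def blank_wrist(c):
    h=cv2.cvtColor(c['pixels'],cv2.COLOR_RGB2HSV)
    m=cv2.inRange(h,(15,170,100),(24,255,215))  # hollow floor
    m=cv2.morphologyEx(m,cv2.MORPH_OPEN,np.ones((5,5)))
    cs,_=cv2.findContours(m,cv2.RETR_EXTERNAL,cv2.CHAIN_APPROX_NONE)
    for q in cs:
        if cv2.contourArea(q)>1500:
            P=np.array([fplane(c,p[0],.063)[:2] for p in q],np.float32); (e,r)=cv2.minEnclosingCircle(P*1000)
            print('hollow px',cv2.boundingRect(q),'jig',toj(np.array(e)/1000),'r',r)
E
python3 - <<'E'
from h import *
c=load('w1'); h=cv2.cvtColor(c['pixels'],cv2.COLOR_RGB2HSV); print(h[154,289],h[104,289],h[60,289])
blank_wrist(c)
L=[fplane(c,p,.068)[:2] for p in((230,154),(347,154),(289,96),(289,213))]
print('rim',[toj(p) for p in L],'knob top',toj(fplane(c,(479,165),.078)))
E
```

```text
[ 19 177 170] [ 24 144 238] [ 25  78 249]
hollow px (247, 113, 83, 82) jig [  8.9 -61.7] r 21.457799911499023
rim [array([-20.2, -60.8]), array([ 38.6, -60.9]), array([  9.4, -32.2]), array([  9.4, -91.5])] knob top [110.9 -63. ]
```

```bash
python3 -c "
from h import *
go(9.2,-113,30)"
```

```text
now jig [   8.  -118.6] [ 0.5515 -0.1942  0.0723] jaw ang jig -0.3 shift [ 0.02  0.23 -1.69] turn 0.06 grip 0.0398 F [ 0.6 -0.7  1.7] t 1.75
```

Request:
arm_command(
  plan=[
    [[0.05,0.1,-0.6],0],
    [[0.05,0.2,-1.2],0],
    [[0.05,0.2,-1.6],0],
    [[0.05,0.2,-1.6],0],
    [[0.05,0.2,-1.6],0],
  ],
)

```text
time: 2.25
position: [0.5534, -0.1897, 0.0332]
tool_rot: [-0.531, 0.466, -0.467, 0.532]
ft_force: [-0.3, -0.6, 0.0]
grip_width: 0.0402
```

```bash
python3 -c "
from h import *
go(9.2,-93.5,30); go(0,57.5,30)"
```

```text
now jig [  10.6 -114.4] [ 0.5534 -0.1897  0.0332] jaw ang jig -0.3 shift [-0.17  0.82 -0.13] turn 0.06 grip 0.0402 F [-0.3 -0.6  0. ] t 2.25
now jig [  10.6 -114.4] [ 0.5534 -0.1897  0.0332] jaw ang jig -0.3 shift [-1.35  6.76 -0.13] turn 0.06 grip 0.0402 F [-0.3 -0.6  0. ] t 2.25
```

Request:
arm_command(
  plan=[
    [[-0.05,0.25,0],0],
    [[-0.1,0.5,-0.1],0],
    [[-0.15,0.75,-0.1],0],
    [[-0.2,0.95,-0.1],0],
    [[-0.22,1.1,-0.1],0],
  ],
)

```text
time: 2.75
position: [0.5474, -0.1612, 0.0302]
tool_rot: [0.532, -0.466, 0.466, -0.532]
ft_force: [0.7, -0.7, 0.3]
grip_width: 0.0399
```

```bash
python3 -c "
from h import *
go(0,57.5,30); c=shot('wrist','w2'); blank_wrist(c);go(0,57.5,30)"
```

```text
now jig [  8.4 -85.3] [ 0.5474 -0.1612  0.0302] jaw ang jig -0.2 shift [-1.11  5.61 -0.01] turn 0.05 grip 0.0399 F [ 0.7 -0.7  0.3] t 2.75
hollow px (229, 166, 103, 96) jig [  8.2 -53.2] r 21.44429588317871
now jig [  8.3 -84.8] [ 0.5472 -0.1607  0.0302] jaw ang jig -0.2 shift [-1.1   5.59 -0.01] turn 0.05 grip 0.0404 F [-0.2 -0.1 -0.1] t 2.8
```

View pics/w2.png

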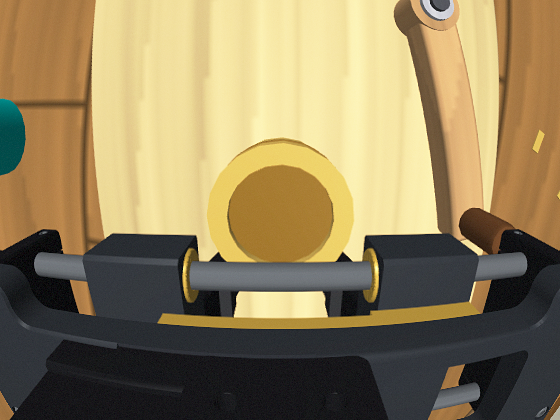

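The section (rim centre about (281,212)) sits in the cradle against both fingertips. I'll keep pushing towards the V while easing x to 0.

Request:
arm_command(
  plan=[
    [[-0.05,0.25,0],0],
    [[-0.1,0.5,0],0],
    [[-0.15,0.75,0],0],
    [[-0.2,1.0,0],0],
    [[-0.25,1.25,0],0],
  ],
)

```text
time: 3.3
position: [0.5411, -0.13, 0.0301]
tool_rot: [-0.532, 0.466, -0.466, 0.532]
ft_force: [-0.5, -0.8, 1.6]
grip_width: 0.0402
```

Request:
arm_command(
  plan=[
    [[-0.05,0.25,0],0],
    [[-0.1,0.5,0],0],
    [[-0.15,0.75,0],0],
    [[-0.2,1.0,0],0],
    [[-0.25,1.25,0],0],
  ],
)

```text
time: 3.8
position: [0.5349, -0.0988, 0.0301]
tool_rot: [-0.532, 0.466, -0.466, 0.532]
ft_force: [0.8, -2.2, 1.0]
grip_width: 0.0402
```

Request:
arm_command(
  plan=[
    [[-0.05,0.25,0],0],
    [[-0.1,0.5,0],0],
    [[-0.15,0.75,0],0],
    [[-0.2,1.0,0],0],
    [[-0.25,1.25,0],0],
  ],
)

```text
time: 4.3
position: [0.5286, -0.0675, 0.0301]
tool_rot: [-0.532, 0.466, -0.466, 0.532]
ft_force: [0.3, -1.2, 0.9]
grip_width: 0.0402
```

```bash
python3 -c "
from h import *
go(0,58.4,30); c=shot('wrist','w3'); blank_wrist(c);go(0,58.4,30)"
```

```text
now jig [ 2.5 10. ] [ 0.5286 -0.0675  0.0301] jaw ang jig -0.3 shift [-0.36  1.9  -0.  ] turn 0.06 grip 0.0402 F [ 0.3 -1.2  0.9] t 4.3
hollow px (229, 166, 103, 96) jig [ 2.3 42.1] r 21.5476016998291
now jig [ 2.1 11.1] [ 0.528  -0.0665  0.03  ] jaw ang jig -0.3 shift [-0.34  1.86 -0.  ] turn 0.05 grip 0.0402 F [ 1.1 -0.4  0.9] t 4.35
```

View pics/w3.png

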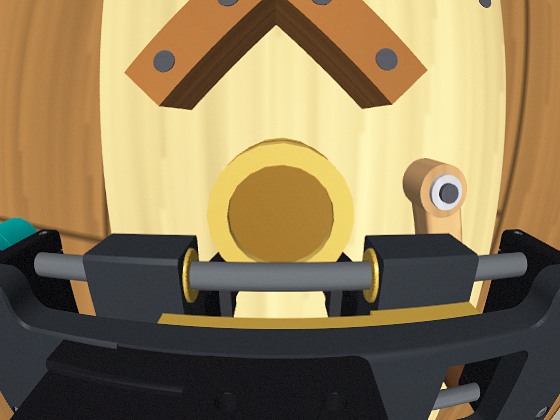

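The V's inner corner is at (277,24), the pivot bolt at (449,193) and the section centre at (281,213). I'll check these against the jig frame.

```bash
python3 -c "
from h import *
c=load('w3')
print('corner',toj(fplane(c,(277,24),.068)),'pivot',toj(fplane(c,(449,193),.046)),'ends',toj(fplane(c,(162,106),.068)),toj(fplane(c,(392,106),.068)))"
```

```text
corner [  1.7 118.8] pivot [87.7 48.2] ends [-43.7  88.4] [46.4 87.7]
```

```bash
python3 -c "
from h import *
c=load('w3')
print('corner',toj(fplane(c,(277,24),.018)),'ends',toj(fplane(c,(192,109),.018)),toj(fplane(c,(362,108),.018)))"
```

```text
corner [  1.3 134.5] ends [-44.9  89. ] [46.7 88.8]
```

Request:
arm_command(
  plan=[
    [[-0.05,0.3,0],0],
    [[-0.1,0.6,0],0],
    [[-0.15,0.9,0],0],
    [[-0.2,1.2,0],0],
    [[-0.24,1.45,0],0],
  ],
)

```text
time: 4.85
position: [0.5224, -0.0309, 0.03]
tool_rot: [0.532, -0.466, 0.466, -0.532]
ft_force: [-0.6, -1.4, -0.6]
grip_width: 0.0403
```

Request:
arm_command(
  plan=[
    [[-0.01,0.05,0],0],
    [[-0.02,0.1,0],0],
    [[-0.02,0.15,0],0],
    [[-0.03,0.2,0],0],
    [[-0.03,0.2,0],0],
  ],
)

```text
time: 5.35
position: [0.522, -0.0268, 0.03]
tool_rot: [-0.531, 0.466, -0.466, 0.532]
ft_force: [-0.2, -0.9, 0.3]
grip_width: 0.0395
```

```bash
python3 -c "
from h import *
go(0,58.4,30); c=shot('wrist','w4'); blank_wrist(c);go(1,60,30)"
```

```text
now jig [ 1.4 51.3] [ 0.522  -0.0268  0.03  ] jaw ang jig -0.3 shift [-0.1   0.27 -0.  ] turn 0.06 grip 0.0395 F [-0.2 -0.9  0.3] t 5.35
hollow px (229, 165, 103, 97) jig [ 1.3 83.7] r 21.493122100830078
now jig [ 1.4 51.3] [ 0.522  -0.0268  0.03  ] jaw ang jig -0.3 shift [-0.06  0.34 -0.  ] turn 0.06 grip 0.0401 F [ 0.1 -0.6 -0.3] t 5.4
```

View pics/w4.png

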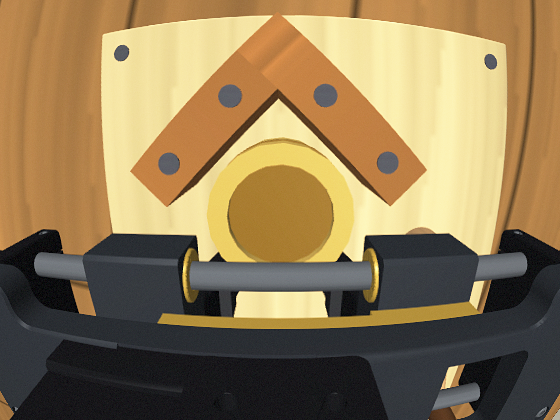

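The section centre is at (281,213), the V's inner top corner near (278,92), and the batten inner ends at (168,207) and (390,207). It's nearly home.

```bash
python3 -c "
from h import *
c=load('w4')
im=cv2.cvtColor(c['pixels'],cv2.COLOR_RGB2BGR); cv2.imwrite('pics/w4c.png',cv2.resize(im[70:230,150:410],None,fx=3,fy=3,interpolation=cv2.INTER_CUBIC))
print('corner',toj(fplane(c,(278,92),.068)),toj(fplane(c,(278,98),.018)),'ends',toj(fplane(c,(168,207),.068)),toj(fplane(c,(390,207),.068)))"
```

```text
corner [  0.9 133. ] [  0.5 134.5] ends [-44.6  88.7] [46.4 88.2]
```

View pics/w4c.png

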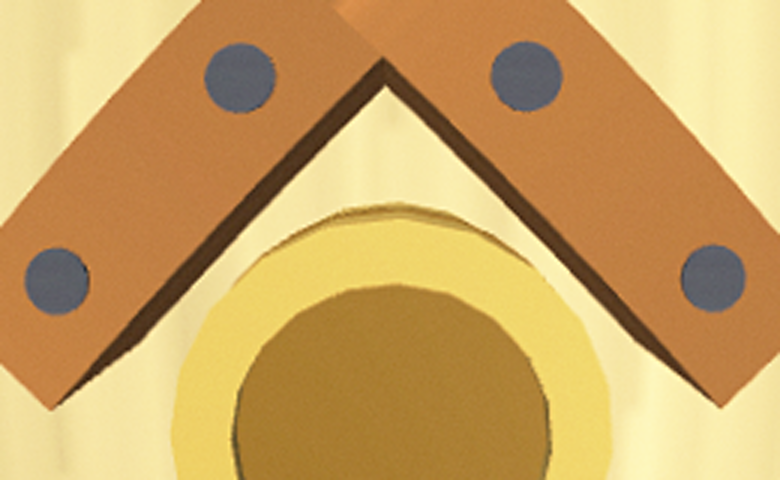

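Request:
arm_command(
  plan=[
    [[-0.01,0.05,0],0],
    [[-0.02,0.1,0],0],
    [[-0.03,0.15,0],0],
    [[-0.04,0.2,0],0],
    [[-0.05,0.24,0],0],
  ],
)

```text
time: 5.9
position: [0.5207, -0.0206, 0.0301]
tool_rot: [0.532, -0.466, 0.466, -0.532]
ft_force: [-0.6, -0.6, -0.2]
grip_width: 0.0404
```

Request:
arm_command(
  plan=[
    [[0,0.02,0],0],
    [[0,0.03,0],0],
    [[-0.01,0.04,0],0],
    [[-0.01,0.04,0],0],
    [[-0.01,0.04,0],0],
  ],
)

```text
time: 6.4
position: [0.5205, -0.0198, 0.0301]
tool_rot: [-0.531, 0.466, -0.466, 0.532]
ft_force: [1.5, -0.6, -0.4]
grip_width: 0.0399
```

```bash
sed -i 's/OJ=np.array(\[.5275,-.0778\])/OJ=np.array([.5281,-.0762])/' h.py; python3 -c "
from h import *
go(0,58.4,30); c=shot('wrist','w5'); blank_wrist(c);go(0,58.4,30)
im=cv2.cvtColor(c['pixels'],cv2.COLOR_RGB2BGR); cv2.imwrite('pics/w5c.png',cv2.resize(im[70:270,150:410],None,fx=3,fy=3,interpolation=cv2.INTER_CUBIC))"
```

```text
now jig [ 0.1 56.9] [ 0.5205 -0.0198  0.0301] jaw ang jig -0.3 shift [-0.01  0.06 -0.  ] turn 0.06 grip 0.0399 F [ 1.5 -0.6 -0.4] t 6.4
hollow px (229, 166, 103, 96) jig [-0.1 89.2] r 21.479244232177734
now jig [ 0.1 57. ] [ 0.5205 -0.0197  0.0301] jaw ang jig -0.3 shift [-0.01  0.06 -0.  ] turn 0.06 grip 0.0396 F [-0.4 -0.6  0.2] t 6.45
```

View pics/w5c.png

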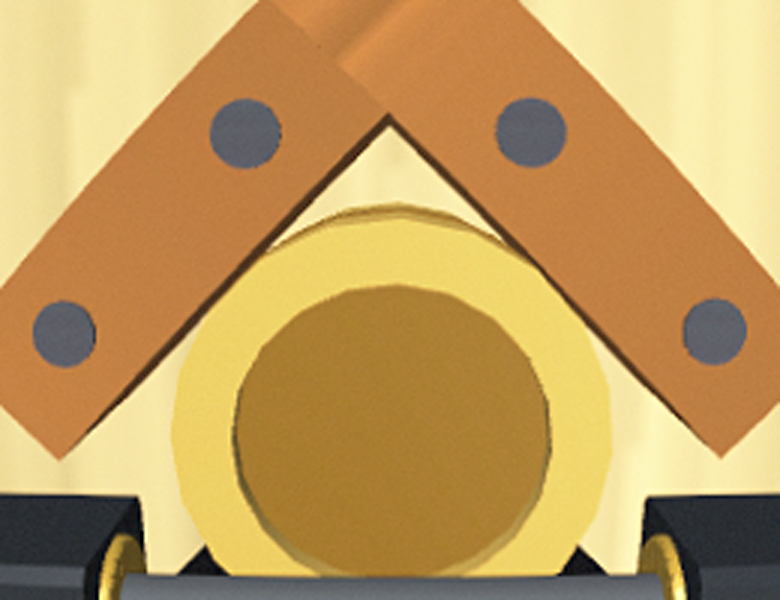

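The section almost touches both faces, with thin slivers at crop (255,255) and (520,250). I'll press on in small steps and watch for the contact force.

Request:
arm_command(
  plan=[
    [[0,0.02,0],0],
    [[-0.01,0.04,0],0],
    [[-0.01,0.04,0],0],
    [[-0.01,0.04,0],0],
  ],
)

```text
time: 6.85
position: [0.5202, -0.0188, 0.0301]
tool_rot: [0.532, -0.466, 0.466, -0.532]
ft_force: [0.0, -0.5, -0.8]
grip_width: 0.04
```

Request:
arm_command(
  plan=[
    [[0,0.02,0],0],
    [[0,0.02,0],0],
    [[0,0.02,0],0],
  ],
)

```text
time: 7.15
position: [0.5202, -0.0185, 0.0301]
tool_rot: [0.532, -0.466, 0.466, -0.531]
ft_force: [-1.4, -3.7, -0.1]
grip_width: 0.0401
```

Request:
arm_command(
  plan=[
    [[0,0.02,0],0],
    [[0,0.02,0],0],
    [[0,0.02,0],0],
  ],
)

```text
time: 7.45
position: [0.5201, -0.0183, 0.0301]
tool_rot: [0.532, -0.466, 0.466, -0.531]
ft_force: [-1.2, -4.6, -0.4]
grip_width: 0.0398
```

Request:
arm_command(
  plan=[
    [[0,0.02,0],0],
    [[0,0.03,0],0],
    [[0,0.03,0],0],
  ],
)

```text
time: 7.75
position: [0.5201, -0.0181, 0.0301]
tool_rot: [0.532, -0.466, 0.466, -0.531]
ft_force: [-1.4, -8.2, 0.2]
grip_width: 0.04
```

```bash
python3 -c "
from h import *
go(0,58.4,30); c=shot('wrist','w6'); blank_wrist(c);go(0,58.4,30)
im=cv2.cvtColor(c['pixels'],cv2.COLOR_RGB2BGR); cv2.imwrite('pics/w6c.png',cv2.resize(im[70:270,150:410],None,fx=3,fy=3,interpolation=cv2.INTER_CUBIC))"
```

```text
now jig [-0.1 58.6] [ 0.5201 -0.0181  0.0301] jaw ang jig -0.2 shift [ 0.   -0.01 -0.  ] turn 0.05 grip 0.04 F [-1.4 -8.2  0.2] t 7.75
hollow px (229, 167, 102, 95) jig [-0.4 90.4] r 21.495222091674805
now jig [-0.1 58.6] [ 0.5201 -0.0181  0.0301] jaw ang jig -0.2 shift [ 0.01 -0.01 -0.  ] turn 0.05 grip 0.0397 F [-2.3 -7.2 -0.3] t 7.8
```

View pics/w6c.png

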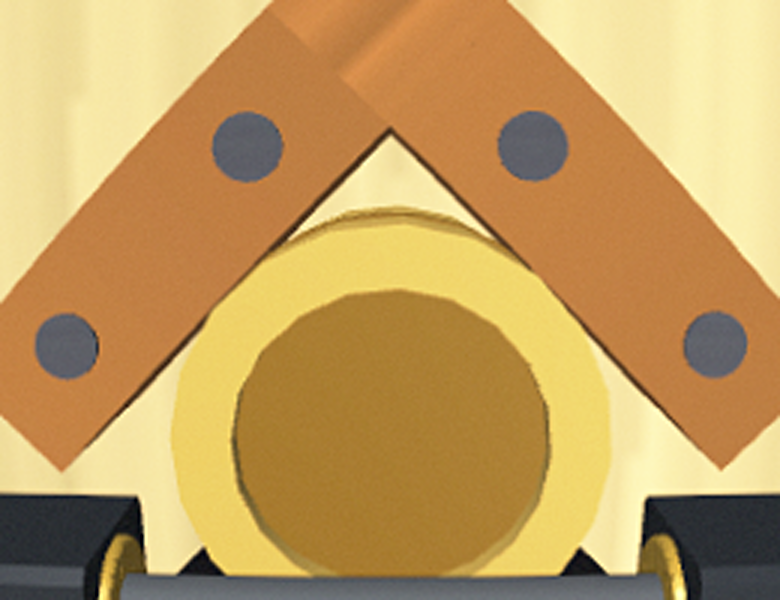

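Request:
arm_command(
  plan=[
    [[-0.02,0,0],0],
    [[-0.02,0,0],0],
    [[-0.02,0,0],0],
  ],
)

```text
time: 8.1
position: [0.52, -0.0181, 0.0301]
tool_rot: [0.532, -0.466, 0.467, -0.531]
ft_force: [-0.3, -6.5, 0.5]
grip_width: 0.0401
```

Request:
arm_command(
  plan=[
    [[-0.02,0,0],0],
    [[-0.02,0,0],0],
    [[-0.02,0,0],0],
  ],
)

```text
time: 8.4
position: [0.5199, -0.0181, 0.0301]
tool_rot: [0.532, -0.466, 0.467, -0.532]
ft_force: [-0.4, -6.4, -1.4]
grip_width: 0.0397
```

Request:
arm_command(
  plan=[
    [[-0.02,0.02,0],0],
    [[-0.03,0.03,0],0],
    [[-0.03,0.03,0],0],
  ],
)

```text
time: 8.7
position: [0.5199, -0.0181, 0.0302]
tool_rot: [-0.532, 0.465, -0.468, 0.532]
ft_force: [-0.1, -8.5, -2.0]
grip_width: 0.0401
```

```bash
python3 -c "
from h import *
c=shot('wrist','w7'); blank_wrist(c);go(0,58.4,30)
im=cv2.cvtColor(c['pixels'],cv2.COLOR_RGB2BGR); cv2.imwrite('pics/w7c.png',cv2.resize(im[70:270,150:410],None,fx=3,fy=3,interpolation=cv2.INTER_CUBIC))"
```

```text
hollow px (229, 167, 103, 95) jig [-0.5 90.4] r 21.502702713012695
now jig [-0.2 58.7] [ 0.5199 -0.0181  0.0302] jaw ang jig -0.2 shift [ 0.01 -0.01 -0.01] turn 0.05 grip 0.0403 F [ 0.4 -8.2 -2.4] t 8.75
```

View pics/w7c.png

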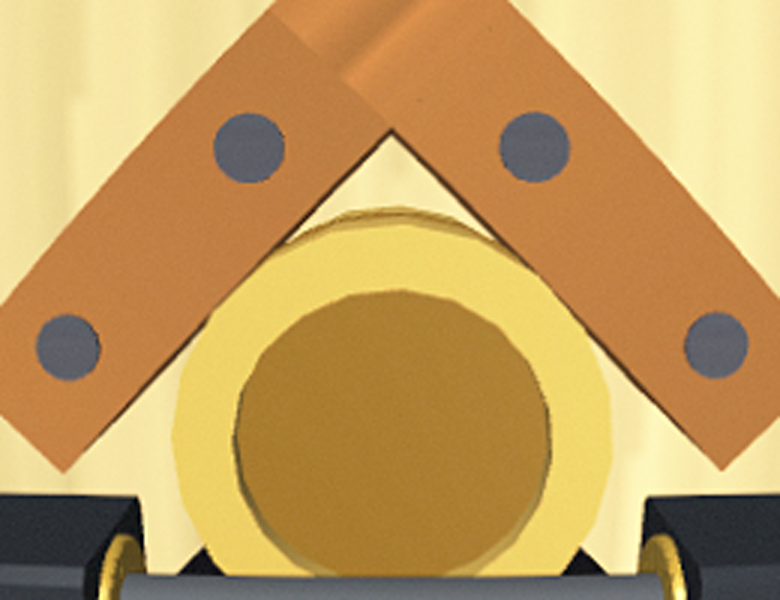

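It's seated: the rim meets both faces and the sideways load has levelled out. I'll back straight off along -y and look again.

Request:
arm_command(
  plan=[
    [[0.01,-0.1,0],0],
    [[0.04,-0.4,0],0],
    [[0.1,-0.8,0],0],
    [[0.16,-1.2,0],0],
    [[0.16,-1.2,0],0],
  ],
)

```text
time: 9.25
position: [0.5232, -0.0478, 0.0301]
tool_rot: [-0.531, 0.466, -0.467, 0.531]
ft_force: [0.5, 0.2, 0.4]
grip_width: 0.04
```

```bash
python3 -c "
from h import *
go(145,-62,120);c=shot('wrist','w8'); blank_wrist(c);go(145,-62,120)
import numpy as np"
```

```text
now jig [-1.  28.8] [ 0.5232 -0.0478  0.0301] jaw ang jig -0.4 shift [ 6.28 -2.81  3.6 ] turn 0.08 grip 0.04 F [0.5 0.2 0.4] t 9.25
hollow px (228, 91, 107, 106) jig [-0.7 90.2] r 21.524620056152344
now jig [-1.4 29.6] [ 0.5227 -0.0471  0.0301] jaw ang jig -0.4 shift [ 6.3  -2.84  3.6 ] turn 0.07 grip 0.04 F [-0.7  0.7  0.2] t 9.3
```

View pics/w8.png

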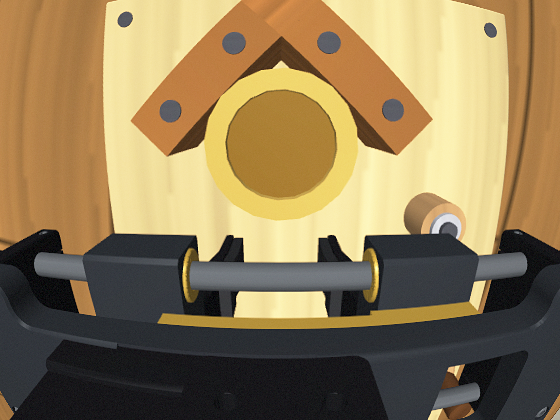

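The section stays at jig (-0.7, 90.2), its hollow centre at (281,144), against both faces. Next is the latch: raise, close the fingers, and go to the +x side of the knob.

Request:
arm_command(
  plan=[
    [[0,-0.4,1.6],0],
    [[0.6,-0.7,3.2],0],
    [[2.4,-1.4,3.2],0],
    [[4.2,-2.1,3.2],0],
    [[5.8,-2.7,3.2],0],
  ],
  fingers=-1,
)

```text
time: 9.8
position: [0.6694, -0.1144, 0.1111]
tool_rot: [-0.531, 0.466, -0.467, 0.532]
ft_force: [0.4, -0.9, -0.1]
grip_width: 0.0079
```

Request:
arm_command(
  plan=[
    [[0.7,-0.2,0],0],
    [[0.7,-0.2,0],0],
  ],
)

```text
time: 10.0
position: [0.6874, -0.1197, 0.1098]
tool_rot: [-0.531, 0.466, -0.467, 0.532]
ft_force: [-0.7, -0.1, -0.1]
grip_width: 0.0011
```

```bash
python3 -c "
from h import *
c=shot('top','t9');c=shot('side','s9');shot('wrist','w9');go(150,-64.5,54)
im=cv2.cvtColor(c['pixels'],cv2.COLOR_RGB2BGR); cv2.imwrite('pics/s9c.png',cv2.resize(im[125:250,205:345],None,fx=5,fy=4.8,interpolation=cv2.INTER_CUBIC))"
```

```text
now jig [147.9 -62.1] [ 0.683  -0.1178  0.1093] jaw ang jig -0.3 shift [ 0.1  -0.08 -2.21] turn 0.05 grip 0.0003 F [ 0.5  0.4 -0.1] t 10.15
```

View pics/s9c.png

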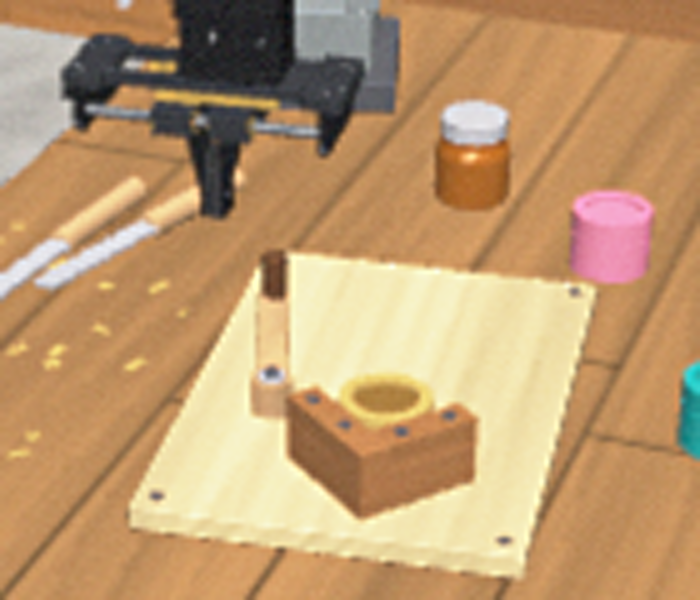

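View pics/w9.png

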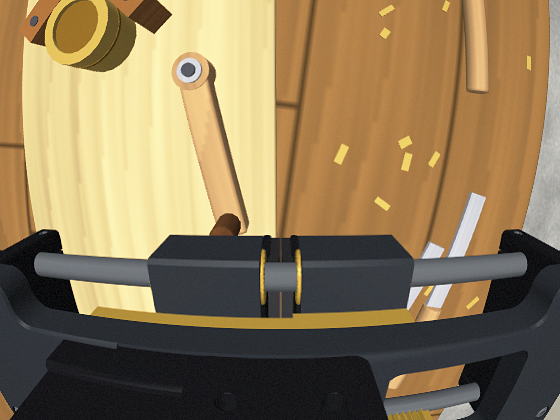

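The closed fingers are clear of the knob on its +x side, and the knob is visible at wrist (225,225). Lowering now.

Request:
arm_command(
  plan=[
    [[0.05,-0.05,-0.8],0],
    [[0.1,-0.08,-1.6],0],
    [[0.1,-0.08,-2.2],0],
    [[0.1,-0.08,-2.2],0],
  ],
)

```text
time: 10.55
position: [0.6843, -0.1195, 0.0524]
tool_rot: [0.533, -0.469, 0.464, -0.531]
ft_force: [-0.1, -1.0, 1.1]
grip_width: 0.0005
```

```bash
python3 -c "
from h import *
go(134,-66,54)
o=get_obs()['position']
import numpy as np
for th in (1.79,1.6,1.4,1.2,1.0,.85):
  k=np.array([85-115*np.cos(th),47-115*np.sin(th)]); p=k+[23,0]; print(th,k.round(),p.round(),((J(p[0],p[1],54)-o)/.025).round(2))"
```

```text
now jig [148.9 -64. ] [ 0.6843 -0.1195  0.0524] jaw ang jig -0.3 shift [-0.58 -0.16  0.06] turn 0.05 grip 0.0005 F [-0.1 -1.   1.1] t 10.55
1.79 [110. -65.] [133. -65.] [-0.62 -0.14  0.06]
1.6 [ 88. -68.] [111. -68.] [-1.47 -0.36  0.06]
1.4 [ 65. -66.] [ 88. -66.] [-2.38 -0.42  0.06]
1.2 [ 43. -60.] [ 66. -60.] [-3.29 -0.29  0.06]
1.0 [ 23. -50.] [ 46. -50.] [-4.16  0.01  0.06]
0.85 [  9. -39.] [ 32. -39.] [-4.76  0.34  0.06]
```

Request:
arm_command(
  plan=[
    [[-0.3,-0.07,0],0],
    [[-0.6,-0.14,0],0],
    [[-0.9,-0.22,0],0],
    [[-1.2,-0.3,0],0],
    [[-1.5,-0.36,0],0],
  ],
)

```text
time: 11.05
position: [0.65, -0.1305, 0.0559]
tool_rot: [-0.531, 0.466, -0.467, 0.532]
ft_force: [1.3, -1.1, -0.2]
grip_width: 0.0004
```

Request:
arm_command(
  plan=[
    [[-0.3,-0.04,0],0],
    [[-0.6,-0.06,0],0],
    [[-0.9,-0.06,0],0],
    [[-1.2,-0.04,0],0],
    [[-1.5,0,0],0],
  ],
)

```text
time: 11.55
position: [0.6117, -0.1296, 0.055]
tool_rot: [0.532, -0.466, 0.466, -0.532]
ft_force: [0.5, 0.6, 0.3]
grip_width: 0.0006
```

```bash
python3 -c "
from h import *
go(66,-60,54);c=shot('side','s10');shot('wrist','w10')
im=cv2.cvtColor(c['pixels'],cv2.COLOR_RGB2BGR); cv2.imwrite('pics/s10c.png',cv2.resize(im[125:250,205:345],None,fx=5,fy=4.8,interpolation=cv2.INTER_CUBIC))"
```

```text
now jig [ 75.6 -64.2] [ 0.6117 -0.1296  0.055 ] jaw ang jig -0.3 shift [-0.41  0.12 -0.04] turn 0.06 grip 0.0006 F [0.5 0.6 0.3] t 11.55
```

View pics/s10c.png

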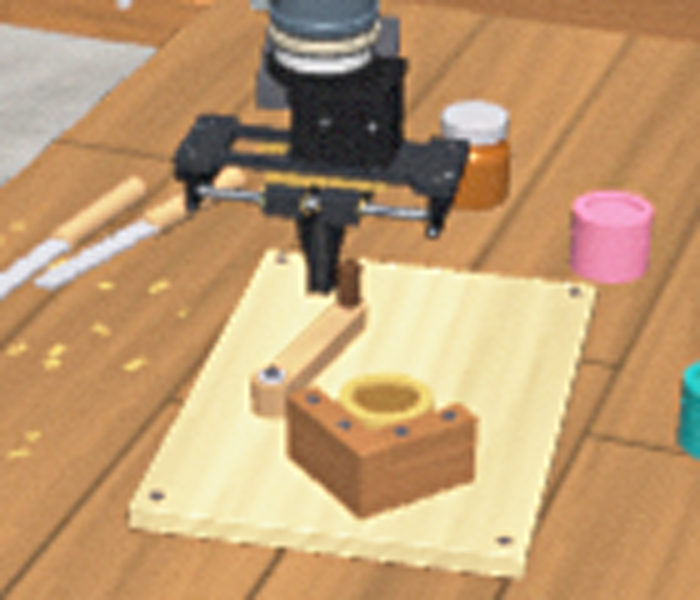

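View pics/w10.png

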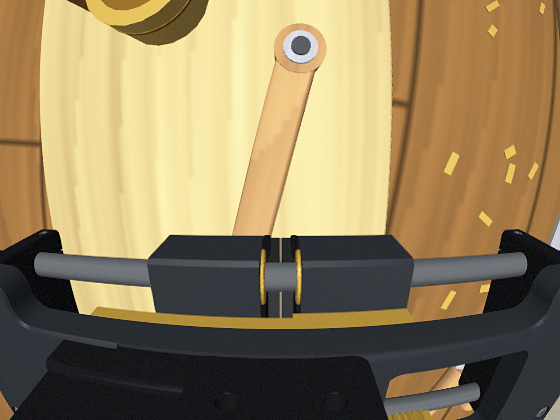

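The bar is swinging with the fingers: side crop shows the knob at (348,285) just ahead of them. Continuing.

Request:
arm_command(
  plan=[
    [[-0.4,0.1,0],0],
    [[-0.8,0.25,0],0],
    [[-1.2,0.4,0],0],
    [[-1.55,0.57,0],0],
    [[-1.9,0.75,0],0],
  ],
)

```text
time: 12.15
position: [0.564, -0.1105, 0.0551]
tool_rot: [0.532, -0.466, 0.466, -0.532]
ft_force: [0.6, -0.4, -0.9]
grip_width: 0.0004
```

```bash
python3 -c "
from h import *
shot('wrist','w11');c=shot('side','s11')
im=cv2.cvtColor(c['pixels'],cv2.COLOR_RGB2BGR); cv2.imwrite('pics/s11c.png',cv2.resize(im[125:250,205:345],None,fx=5,fy=4.8,interpolation=cv2.INTER_CUBIC))
go(45,-38,54);go(45,-75,54);go(10,-75,54)"
```

```text
now jig [ 29.8 -37.9] [ 0.5627 -0.1097  0.0549] jaw ang jig -0.3 shift [ 0.6   0.08 -0.04] turn 0.05 grip 0.0005 F [-0.2 -0.6  0.5] t 12.25
now jig [ 29.8 -37.9] [ 0.5627 -0.1097  0.0549] jaw ang jig -0.3 shift [ 0.8  -1.39 -0.04] turn 0.05 grip 0.0005 F [-0.2 -0.6  0.5] t 12.25
now jig [ 29.8 -37.9] [ 0.5627 -0.1097  0.0549] jaw ang jig -0.3 shift [-0.58 -1.58 -0.04] turn 0.05 grip 0.0005 F [-0.2 -0.6  0.5] t 12.25
```

View pics/s11c.png

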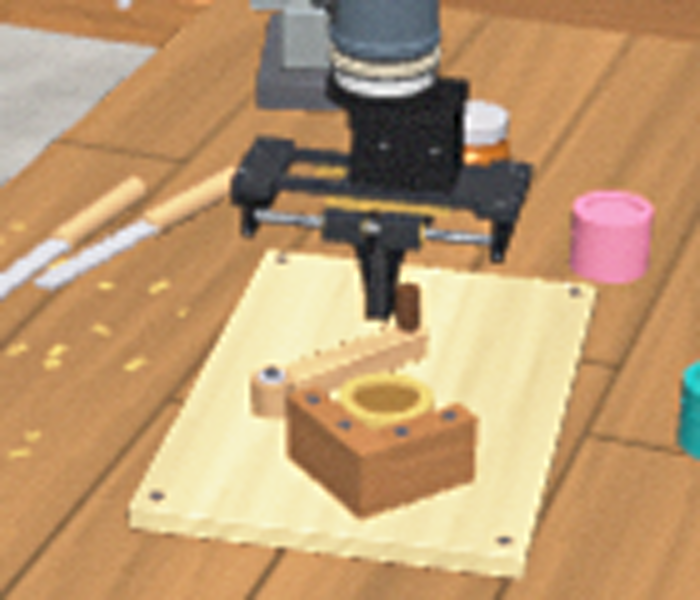

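View pics/w11.png

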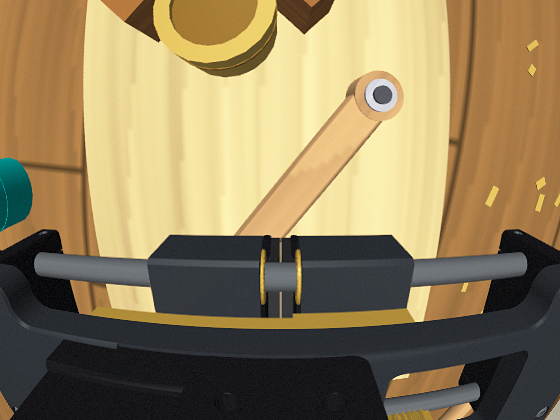

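The bar is about half way, near 0.8 rad. The knob is left of the fingers in the wrist view, at side crop (408,305). Now I'll step round to the knob's -y side.

Request:
arm_command(
  plan=[
    [[0.4,0.05,0],0],
    [[0.5,-0.7,0],0],
    [[0.6,-1.4,0],0],
    [[-0.1,-1.5,0],0],
    [[-0.86,-1.6,0],0],
  ],
)

```text
time: 12.75
position: [0.5446, -0.1537, 0.055]
tool_rot: [-0.531, 0.466, -0.468, 0.531]
ft_force: [-1.3, -0.1, 0.0]
grip_width: 0.0007
```

```bash
python3 -c "
from h import *
c=shot('wrist','w12')
o=get_obs()['position']; go(0,-60,54)
o=get_obs()['position']
for th in (.8,.6,.4,.2,.1,.0):
  k=np.array([85-115*np.cos(th),47-115*np.sin(th)]); p=k+[0,-18.5]; print(th,k.round(),p.round(),((J(p[0],p[1],54)-o)/.025).round(2))"
```

```text
now jig [  1.2 -77.2] [ 0.5397 -0.1525  0.0545] jaw ang jig -0.4 shift [-0.14  0.67 -0.02] turn 0.07 grip 0.0003 F [-2.9  1.1 -0.5] t 12.8
0.8 [  5. -35.] [  5. -54.] [ 0.02  0.94 -0.02]
0.6 [-10. -18.] [-10. -36.] [-0.66  1.55 -0.02]
0.4 [-21.   2.] [-21. -16.] [-1.2   2.29 -0.02]
0.2 [-28.  24.] [-28.   6.] [-1.59  3.13 -0.02]
0.1 [-29.  36.] [-29.  17.] [-1.72  3.57 -0.02]
0.0 [-30.  47.] [-30.  28.] [-1.81  4.02 -0.02]
```

View pics/w12.png

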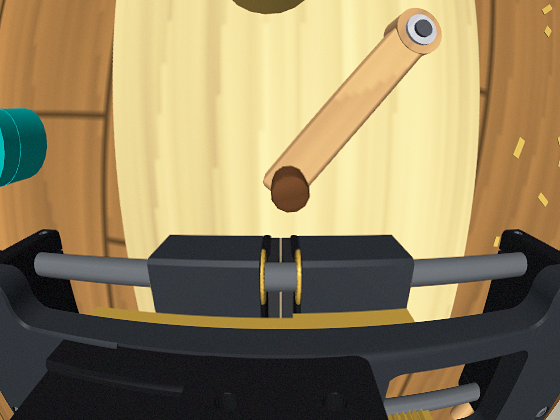

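The knob at (290,190) is straight ahead of the closed fingers, so I'll push along the arc.

Request:
arm_command(
  plan=[
    [[0,0.4,0],0],
    [[0,0.8,0],0],
    [[-0.25,1.1,0],0],
    [[-0.5,1.4,0],0],
    [[-0.75,1.65,0],0],
  ],
)

```text
time: 13.3
position: [0.5215, -0.111, 0.0548]
tool_rot: [0.535, -0.466, 0.463, -0.53]
ft_force: [-9.3, -10.5, 2.1]
grip_width: 0.0006
```

Request:
arm_command(
  plan=[
    [[-0.2,0.25,0],0],
    [[-0.4,0.55,0],0],
    [[-0.55,0.85,0],0],
    [[-0.7,1.15,0],0],
    [[-0.8,1.4,0],0],
  ],
)

```text
time: 13.8
position: [0.5031, -0.0736, 0.0546]
tool_rot: [0.533, -0.467, 0.465, -0.531]
ft_force: [0.2, -1.3, -1.4]
grip_width: 0.0007
```

```bash
python3 -c "
from h import *
c=shot('wrist','w13'); blank_wrist(c)
go(-30,28,54)"
```

```text
hollow px (287, 50, 88, 88) jig [-0.2 90.4] r 21.395015716552734
now jig [-23.7   6.7] [ 0.5038 -0.0728  0.0548] jaw ang jig -0.2 shift [-0.37  0.81 -0.03] turn 0.04 grip 0.0006 F [-1.   0.4  0.6] t 13.85
```

View pics/w13.png

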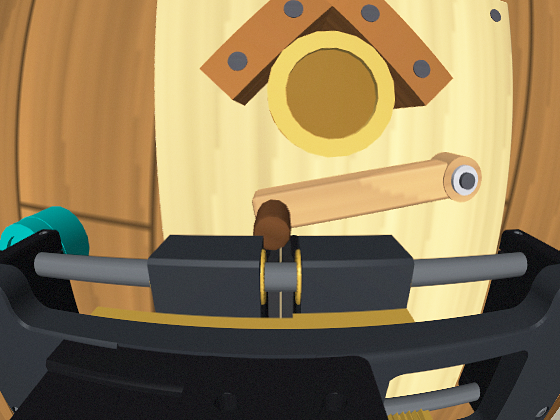

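The bar is nearly shut. The section, hollow centre (331,94), hasn't moved. The last part goes in small steps.

Request:
arm_command(
  plan=[
    [[-0.1,0.2,0],0],
    [[-0.15,0.35,0],0],
    [[-0.25,0.5,0],0],
    [[-0.3,0.6,0],0],
    [[-0.3,0.65,0],0],
  ],
)

```text
time: 14.35
position: [0.497, -0.0582, 0.0551]
tool_rot: [0.532, -0.466, 0.466, -0.532]
ft_force: [-0.2, -0.3, 0.7]
grip_width: 0.0001
```

Request:
arm_command(
  plan=[
    [[0,0.04,0],0],
    [[-0.03,0.08,0],0],
    [[-0.04,0.12,0],0],
    [[-0.04,0.12,0],0],
  ],
)

```text
time: 14.75
position: [0.4963, -0.0555, 0.0551]
tool_rot: [-0.531, 0.466, -0.466, 0.532]
ft_force: [-1.0, -0.6, 0.3]
grip_width: 0.0005
```

```bash
python3 -c "
from h import *
c=shot('wrist','w14'); blank_wrist(c)
go(-30,28,54)"
```

```text
hollow px (296, 89, 86, 88) jig [-0.6 90.3] r 21.44473648071289
now jig [-28.7  24.8] [ 0.4963 -0.0555  0.0551] jaw ang jig -0.3 shift [-0.07  0.12 -0.04] turn 0.06 grip 0.0006 F [1.1 0.7 0.3] t 14.8
```

View pics/w14.png

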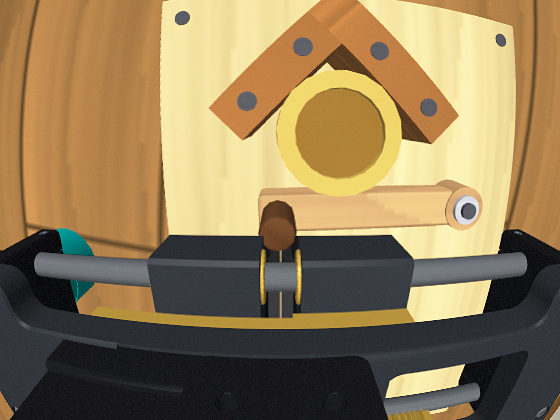

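The bar runs across behind the section with about 2–3 mm of travel left. I'll step on until its stop pushes back.

Request:
arm_command(
  plan=[
    [[0,0.03,0],0],
    [[-0.01,0.06,0],0],
    [[-0.01,0.08,0],0],
    [[-0.01,0.08,0],0],
  ],
)

```text
time: 15.2
position: [0.4959, -0.0534, 0.055]
tool_rot: [0.532, -0.466, 0.466, -0.532]
ft_force: [0.3, -0.1, -0.3]
grip_width: 0.0001
```

Request:
arm_command(
  plan=[
    [[0,0.02,0],0],
    [[0,0.04,0],0],
    [[0,0.04,0],0],
  ],
)

```text
time: 15.5
position: [0.4958, -0.0525, 0.055]
tool_rot: [0.532, -0.466, 0.466, -0.531]
ft_force: [-0.7, -1.2, 1.2]
grip_width: 0.0004
```

Request:
arm_command(
  plan=[
    [[0,0.02,0],0],
    [[0,0.03,0],0],
    [[0,0.03,0],0],
  ],
)

```text
time: 15.8
position: [0.4958, -0.0522, 0.0551]
tool_rot: [0.532, -0.466, 0.466, -0.531]
ft_force: [-1.4, -4.0, 0.9]
grip_width: 0.0004
```

Request:
arm_command(
  plan=[
    [[0,0.02,0],0],
    [[0,0.03,0],0],
    [[0,0.03,0],0],
  ],
)

```text
time: 16.1
position: [0.4958, -0.052, 0.0551]
tool_rot: [0.532, -0.466, 0.466, -0.531]
ft_force: [-2.7, -7.2, 0.0]
grip_width: 0.0006
```

```bash
python3 -c "
from h import *
c=shot('wrist','w15'); blank_wrist(c)
go(-30,28,54)
im=cv2.cvtColor(c['pixels'],cv2.COLOR_RGB2BGR); cv2.imwrite('pics/w15c.png',cv2.resize(im[0:250,190:500],None,fx=2.4,fy=2.4,interpolation=cv2.INTER_CUBIC))"
```

```text
hollow px (296, 97, 86, 87) jig [-0.6 90.4] r 21.458398818969727
now jig [-28.7  28.3] [ 0.4958 -0.052   0.0551] jaw ang jig -0.2 shift [-0.05 -0.02 -0.04] turn 0.04 grip 0.0002 F [-2.2 -7.1  0.5] t 16.15
```

View pics/w15c.png

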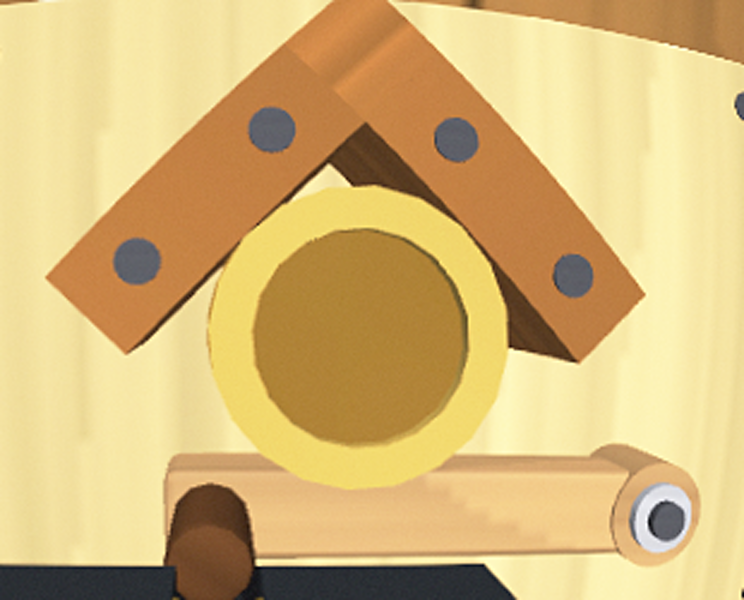

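The stop now pushes back with about 7 N with no further travel, and the bar lies across behind the seated section. I'll back off along -y and lift clear.

Request:
arm_command(
  plan=[
    [[0,-0.1,0],0],
    [[0.05,-0.4,0],0],
    [[0.15,-1.2,0],0],
    [[0.25,-2.0,0.8],0],
    [[0.25,-2.0,2.5],0],
  ],
)

```text
time: 16.65
position: [0.5018, -0.1026, 0.1159]
tool_rot: [0.531, -0.469, 0.466, -0.531]
ft_force: [0.9, 0.3, 0.7]
grip_width: 0.0001
```

Request:
arm_command(
  plan=[
    [[0,0,1.5],0],
    [[0,0,2],0],
    [[0,0,2],0],
    [[0,0,2],0],
  ],
)

```text
time: 17.05
position: [0.5021, -0.1009, 0.1673]
tool_rot: [-0.531, 0.466, -0.466, 0.532]
ft_force: [0.3, -0.1, 0.7]
grip_width: 0.0002
```

```bash
python3 -c "
from h import *
c=shot('wrist','w16'); blank_wrist(c); s=shot('side','s16'); t=shot('top','t16')
go(-30,28,54)
A=cv2.resize(cv2.cvtColor(s['pixels'],cv2.COLOR_RGB2BGR)[140:260,220:345],(500,480),interpolation=cv2.INTER_CUBIC)
cv2.imwrite('pics/s16c.png',A)"
```

```text
now jig [-29.8 -20.5] [ 0.5013 -0.1006  0.1662] jaw ang jig -0.3 shift [-0.27  1.92 -4.49] turn 0.06 grip 0.0002 F [-0.3 -0.4 -0.1] t 17.2
```

View pics/w16.png

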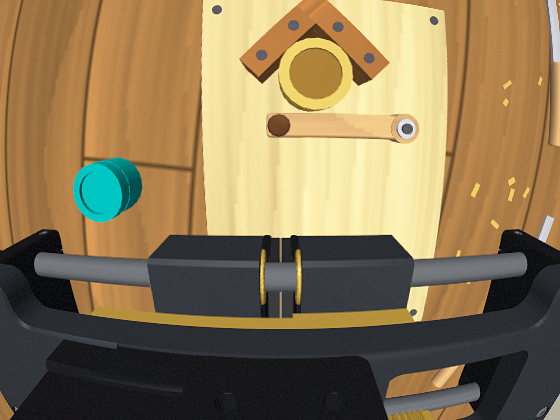

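View pics/s16c.png

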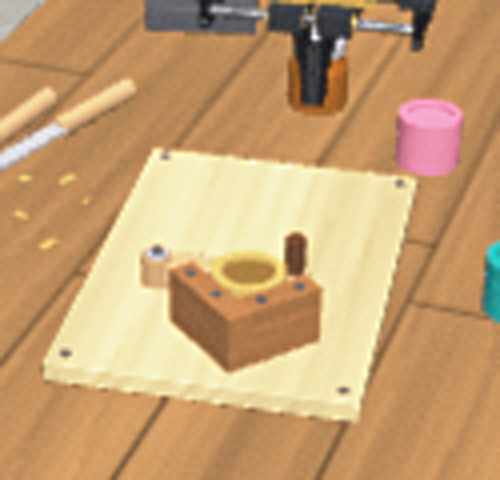

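View pics/t16.png

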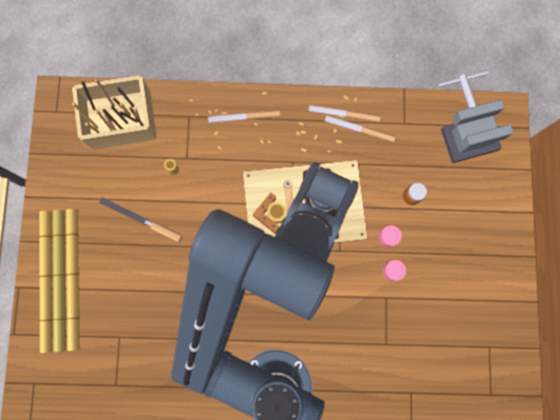

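The wrist view shows the bar across from the knob (279,125) to the pivot (406,128), with the section at (316,73) standing in the V. The bystanders are where they were. One numeric check before I hand in.

```bash
python3 -c "
from h import *
c=load('w16')
h=cv2.cvtColor(c['pixels'],cv2.COLOR_RGB2HSV); print(h[73,316])
m=cv2.inRange(h,(15,160,100),(24,255,225)); m[120:]=0; m=cv2.morphologyEx(m,cv2.MORPH_OPEN,np.ones((5,5)))
for q in cv2.findContours(m,0,1)[0]:
    if cv2.contourArea(q)>300:
        P=np.array([fplane(c,p[0],.063)[:2] for p in q],np.float32);e,r=cv2.minEnclosingCircle(P*1000);print('blank',toj(np.array(e)/1000),r)
k=toj(fplane(c,(279,125),.078));p=toj(fplane(c,(406,128),.046));print('knob',k,'pivot',p,'angle',np.arctan2(p[1]-k[1],p[0]-k[0]),'corner',toj(fplane(c,(315,28),.068)))
print('ends',toj(fplane(c,(262,82),.068)),toj(fplane(c,(372,81),.068)))
go(0,0,0)"
```

```text
[ 19 173 175]
blank [-0.3 90.5] 21.559038162231445
knob [-29.9  47.5] pivot [85.  47.6] angle 0.0008703217994023701 corner [ -0.7 127.9]
ends [-43.2  82.3] [45.6 85.2]
now jig [-29.8 -20.5] [ 0.5013 -0.1006  0.1662] jaw ang jig -0.3 shift [ 1.07  0.97 -6.65] turn 0.06 grip 0.0002 F [-0.3 -0.4 -0.1] t 17.2
```

The section is at (-0.3, 90.5) against a seat of (0, 90). The knob is at (-29.9, 47.5) against (-30, 47), so the latch angle is about 0. The arm is clear of everything, so I'm handing in.

```bash
python3 -c "
from rig import hand_in
print(hand_in())"
```

```text
the job is handed in; nothing more can be done
None
```

The bamboo section is seated in the V-stop and standing, the turn-button is shut behind it, and the job is handed in at about 17 s of the 64 s allowed.

- **Sliding:** I pushed the section along the board with the half-open fingers as a cradle, never gripping or lifting it. I stopped when the V pushed back with about 8 N and the sideways load had levelled out.
- **Latch:** With the fingers closed I pushed the knob round in two stages until the stop resisted with about 7 N and no further travel, then backed off and lifted clear.
- **Last checks:** In the jig frame the section measured (-0.3, 90.5) mm against the seat at (0, 90). The knob measured (-29.9, 47.5) mm, a latch angle of about 0.001 rad. In the last pictures the section stands in the V, and the bystanders and look-alikes look unmoved, though the arm hid the turquoise one from the top camera and I judged these by eye.
- **Disagreements:**
  - The first fit of the jig frame was 1–2 mm off the wrist camera, so I corrected it from the V.
  - In the final picture, hand-picked points on the V's corner and ends read up to 4 mm off nominal. I put that down to picking pixels at a distance.
  - There was one brief push of about 14 N at the wrist when the knob was picked up for the second stage.

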